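# Tap two jammed mixing balls out of a tilted sample bottle

## Task

Two red-coated steel balls are jammed in the neck of the clear, open glass bottle that hangs tilted in its sprung stand. Tap the bottle briskly but not hard on its upper side, near the shoulder, as often as needed until both balls have dropped into the steel tray under its mouth. Do not touch the balls, and leave the capped amber bottle and its stand alone.

Things in the scene. Friction and masses are not known exactly. Their poses are not given: they have to be found in the camera images.
- clear_stand: White base with clear open bottle, 156 mm long, 56 wide; origin under the base, mouth to +x, slope 20 deg, hinged at high end (x -100, z 155). Tap downward at x -15, y 0, where its upper side is at z 154; there a spring lets it give 13 mm (6 to 10 N), then a hard stop; 5 to 7 mm deep at 0.15 m/s or more shakes balls loose, slow pressing seldom does. Tray: inside x 38 to 152, y +-45, walls to z 48.
- amber_stand: Look-alike to leave alone: same white stand, posts and tray with an amber bottle closed by a black cap. Origin under the base as for clear_stand, same directions and sizes: base 290 x 110 mm from x -130 to 160, two posts 170 mm high at x -100, y +-41, bottle up to z 185.
- ball_a_center (a point): Centre of the front red-coated steel ball, 16 mm across, at first held by the lip inside the clear bottle's mouth (lip 2 mm high, bore 22 mm). It lies in the tray when its centre is about 23 mm above the bench.
- ball_b_center (a point): Centre of the second red-coated steel ball, 16 mm across, at first just behind ball_a in the neck. It may need a further tap. It lies in the tray when its centre is about 23 mm above the bench.

How it is judged:
At the end, for the whole second after the job is handed in: Both balls lie in the steel tray of the clear bottle's stand (within its walls, ball centres lower than 45 mm above the bench) (x of ball_a_center in the frame of clear_stand between 0.035 and 0.155 m and y of ball_a_center in the frame of clear_stand between -0.048 and 0.048 m and height (world z) of each of ball_a_center, ball_b_center below 0.045 m and x of ball_b_center in the frame of clear_stand between 0.035 and 0.155 m and y of ball_b_center in the frame of clear_stand between -0.048 and 0.048 m); the robot touches nothing.
It fails at once if the robot touches a ball (contact force between any of the fingers, the arm and ball_a above 0.3 N or contact force between any of the fingers, the arm and ball_b above 0.3 N).
It fails at once if the robot touches the amber bottle or its stand (contact force between any of the fingers, the arm and amber_stand above 0.5 N).
It fails at once if the clear bottle or its stand is struck hard (over 100 N) (contact force between any of the fingers, the arm and clear_stand above 100 N).
It also fails if it takes over 26 s, if anything falls off the work surface, if the arm or the gripper's body presses on something with over 40 N, if the wrist force passes 120 N, or if a joint passes its speed limit or range.

## Robot

A 7-joint arm with a two-finger parallel gripper is mounted at the origin on the work surface. World frame = base frame: x ahead of the robot, y to its left, z up, the work surface at z = 0. Lengths are in m, angles in rad, forces in N, time in s.
With the tool pointing down it reaches from about 0.35 to 0.9 m from the base axis. Payload 19.9 kg.
Tool frame: the origin (TCP) lies between the finger pads; the fingertips stand 25 mm ahead of it and the grasp point (between the pads) lies 6 mm ahead of it; y points along the fingers, x is the direction in which the jaws open and shut, and the axes are right-handed (so a half turn about y gives the same grasp; the last joint's range is limited). The gripper opens to 85 mm and grips with 20 to 120 N. Pads are 22 mm wide; open, the fingers measure 114 mm over their backs; the gripper's body (76 mm by 85 mm) begins 54 mm behind the grasp point. The pads swing forward as they close: fully open they stand 13 mm farther back than shut.
Start: joints at [1.244, 0.417, -0.01, 1.614, 0.005, 1.111, -0.053], TCP at [0.176, -0.6, 0.256] pointing down, gripper open.
Joint ranges: [-2.81, 2.81], [-0.39, 2.02], [-1.27, 1.25], [0.06, 2.57], [-1.19, 4.33], [0.19, 2], [-2.82, 2.82]. Speed limits (rad/s): [1.89, 1.89, 2.39, 2.39, 3.01, 3.01, 3.01].

## Interface

Orientations are given as a rotation vector (axis times angle).
In Python, from workcell import robot gives the robot as it stands.
- The arm moves only by the shell command python3 -m handwheel 'ROWS'. ROWS is text: rows parted by semicolons, each of 5 numbers parted by spaces: the shift along the tool's x, y, z in cm, then the turn about the tool's y in degrees, then the closure, from 0 (fully open) to 1 (shut). In form: tx ty tz roll gripper; .... A call has 1 to 5 rows; each row is the pose to reach, as a shift and turn from the pose measured when the call began, along the tool's axes at that moment; what a row does not reach only later rows make up. A row lasts 1/12 s, in which the tool goes at most 41.7 mm and 7.16 degrees, less where a joint would pass 70% of its speed; a pose out of reach is approached as far as the arm can. A call with a gripper value outside its range is refused whole. The fingers move at their own pace and stop on an object; the grip force is fixed at half the most. Time passes only in rows, so rows that repeat a pose let the fingers close. It gives the time, the measured TCP pose, the force and the opening at its end, in the units of the state.
- robot.read_state(): the state, without advancing time (a new reading comes with each control period).
- robot.grab_frame(name): name is "scene" or "side" or "wrist"; returns a dict with "image" (420x560x3 uint8, red, green, blue), "fx", "fy", "cx", "cy" (pixels), "extrinsics" (4x4, takes a point from camera to world coordinates); the wrist camera has in their place "tool_from_camera" (4x4, takes a point from camera to tool coordinates, whose origin is the TCP and whose axes are the tool frame's). Camera axes: x right, y down, z forward; pixel columns grow to the right and rows downward; lengths in m; the calibration is good to about 2 mm. A picture is of the moment at which its call begins: read the wrist's pose just before it. There is no depth.
- robot.hand_in(): hands the job in, once; it reports no verdict.
The state is a dict: "time_s": time; "qpos": joint angles; "joint_vel": joint speeds; "joint_torque": joint torques, N m; "position": TCP position; "tcp_rot": TCP orientation; "force": force on the tool from outside, world axes, zero at the start; "ft_torque": the same for the moment, N m; "grip_width": finger opening in m.
Only numpy, scipy, OpenCV 4.12 (cv2) and the standard library are available. Lean on these libraries where they do the work, as an engineer would, in place of code of your own. Each camera call takes 0.05 s, during which the arm holds its last target.

## Working session

There is one attempt and no reset: what is moved stays moved. The work goes in short steps, Python scripts to look and compute and a shell command to move; the robot and the scene stay as the last step left them, time stands still between calls to the robot, and variables do not carry over. Pictures are saved under pics/ and viewed, and the job is handed in when it is done.

```bash
mkdir -p pics
python3 - <<'E'
from workcell import robot
import cv2,numpy as np
s=robot.read_state();print(s['time_s'],s['position'],s['tcp_rot'],s['grip_width'])
for n in("scene","side"):
    f=robot.grab_frame(n);cv2.imwrite(f"pics/{n}0.png",f["image"][:,:,::-1]);np.savez(f"{n}0.npz",**f)
    print(n,f["fx"],f["fy"],f["cx"],f["cy"],np.round(f["extrinsics"],4).tolist())
E
```

```text
0.0 [ 0.17611102 -0.599335    0.25562616] [-1.33031874  0.99687144 -0.99504496] 0.08547753622261653
scene 468.1775645699944 468.1775645699944 279.13494353839866 213.904662318901 [[-0.0473, 0.7014, -0.7112, 1.1848], [0.9989, 0.0298, -0.037, 0.0469], [-0.0048, -0.7121, -0.702, 0.7249], [0.0, 0.0, 0.0, 1.0]]
side 519.0563232956093 519.0563232956093 275.99387996519283 202.4896623974847 [[-0.954, -0.17, 0.247, 0.3101], [-0.2997, 0.519, -0.8005, 0.8516], [0.0079, -0.8377, -0.5461, 0.6695], [0.0, 0.0, 0.0, 1.0]]
```

View pics/scene0.png

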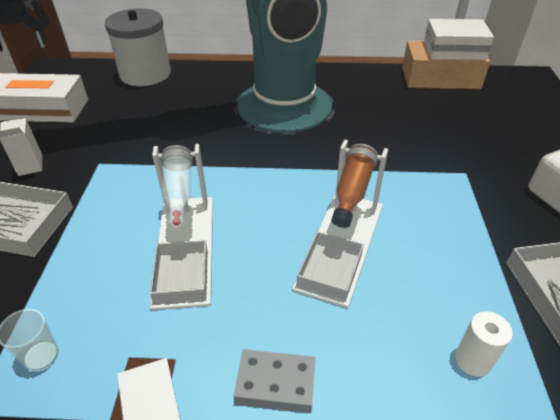

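View pics/side0.png

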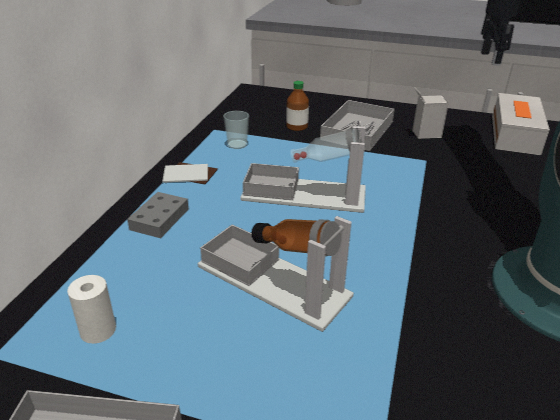

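Run:
```python
from workcell import robot
from scipy.spatial.transform import Rotation as R
import numpy as np
s=robot.read_state();print(np.round(R.from_rotvec(s['tcp_rot']).as_matrix(),3),s['qpos'],s['time_s'],s['force'])
```

```text
[[ 0.282 -0.     0.959]
 [-0.959  0.001  0.282]
 [-0.001 -1.    -0.   ]] [ 1.2435169   0.41793672 -0.01026676  1.61406873  0.00465767  1.11068681
 -0.05305314] 0.1 [-0.74229062  0.78508571 -0.15695087]
```

Run:
```python
import cv2
a=cv2.imread("pics/scene0.png")[130:310,140:230];b=cv2.imread("pics/side0.png")[120:215,235:375]
cv2.imwrite("pics/sz.png",cv2.resize(a,None,fx=3.3,fy=3.3,interpolation=cv2.INTER_CUBIC))
cv2.imwrite("pics/dz.png",cv2.resize(b,None,fx=5,fy=5,interpolation=cv2.INTER_CUBIC))
```

```text
(no output)
```

View pics/sz.png

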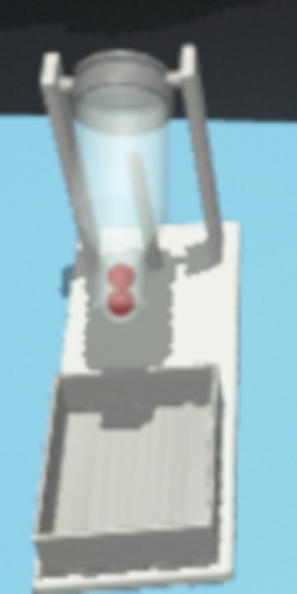

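View pics/dz.png

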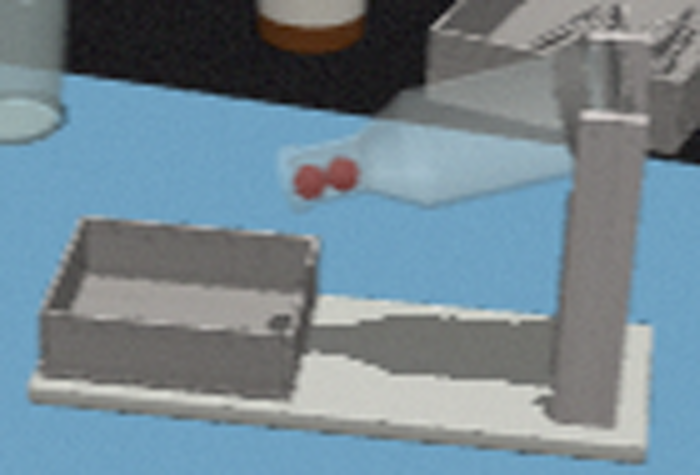

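```bash
cat > h.py <<'E'
import numpy as np,cv2
def cam(n):
    f=np.load(f"{n}.npz");return f
def ray(f,uv):
    d=np.array([(uv[0]-f["cx"])/f["fx"],(uv[1]-f["cy"])/f["fy"],1.]);E=f["extrinsics"]
    return E[:3,3],E[:3,:3]@d
def plane(f,uv,z):
    o,d=ray(f,uv);return o+d*(z-o[2])/d[2]
def tri(r1,r2):
    (o1,d1),(o2,d2)=r1,r2
    t=np.linalg.lstsq(np.c_[d1,-d2],o2-o1,rcond=None)[0]
    a=o1+d1*t[0];b=o2+d2*t[1];return (a+b)/2,np.linalg.norm(a-b)
E
python3 - <<'E'
from h import *
S,D=cam("scene0"),cam("side0")
s=lambda x,y:((x+.5)/3.3-.5+140,(y+.5)/3.3-.5+130)
d=lambda x,y:((x+.5)/5-.5+235,(y+.5)/5-.5+120)
P=lambda n,v:print(n,np.round(v,4))
P("post+ scene",plane(S,s(189,50),.17));P("post- scene",plane(S,s(50,58),.17))
P("post+ side",plane(D,d(615,118),.17));P("post- side",plane(D,d(615,37),.17))
P("front- sc",plane(S,s(35,588),0));P("front+ sc",plane(S,s(233,577),0))
P("front+ sd",plane(D,d(30,402),0));P("rear+ sd",plane(D,d(645,460),0))
P("tray ft- sc",plane(S,s(35,538),.048));P("tray ft+ sc",plane(S,s(217,525),.048))
P("tray rr- sc",plane(S,s(57,376),.048));P("tray rr+ sc",plane(S,s(217,367),.048))
P("tray ft+ sd",plane(D,d(42,315),.048));P("tray ft- sd",plane(D,d(82,219),.048))
P("tray rr+ sd",plane(D,d(297,335),.048));P("tray rr- sd",plane(D,d(318,240),.048))
for nm,a,b in(("A",(120,303),(310,182)),("B",(121,276),(343,174))):
    x,e=tri(ray(S,s(*a)),ray(D,d(*b)));P(nm,x);print(e)
E
```

```text
post+ scene [ 0.4341 -0.155   0.17  ]
post- scene [ 0.4455 -0.237   0.17  ]
post+ side [ 0.4395 -0.1569  0.17  ]
post- side [ 0.4538 -0.2383  0.17  ]
front- sc [ 0.7058 -0.2161  0.    ]
front+ sc [ 0.6937 -0.1071  0.    ]
front+ sd [ 0.6961 -0.1139  0.    ]
rear+ sd [ 0.4094 -0.1559  0.    ]
tray ft- sc [ 0.7062 -0.2064  0.048 ]
tray ft+ sc [ 0.6935 -0.1106  0.048 ]
tray rr- sc [ 0.591  -0.2217  0.048 ]
tray rr+ sc [ 0.5799 -0.1288  0.048 ]
tray ft+ sd [ 0.6895 -0.1163  0.048 ]
tray ft- sd [ 0.7031 -0.2093  0.048 ]
tray rr+ sd [ 0.5718 -0.1362  0.048 ]
tray rr- sd [ 0.5864 -0.2254  0.048 ]
A [ 0.5805 -0.1787  0.1028]
0.004024554744444046
B [ 0.5652 -0.1802  0.1089]
0.003634614798504692
```

```bash
python3 -m handwheel '-2.2 0 3.3 0 1;-4.4 0 6.7 0 1;-6.6 0 10 0 1;-8.8 0 13.4 0 1;-11 0 16.7 0 1'
```

```text
time_s: 0.52
position: [0.3062, -0.4449, 0.2556]
tcp_rot: [-1.33, 0.997, -0.995]
force: [1.7, -0.2, -0.8]
grip_width: 0.0261
```

```bash
python3 -m handwheel '-2.1 0 3.3 0 1;-4.3 0 6.6 0 1;-6.5 0 9.9 0 1;-8.7 0 13.3 0 1;-10.9 0 16.7 0 1'
```

```text
time_s: 0.93
position: [0.4365, -0.2916, 0.2558]
tcp_rot: [-1.33, 0.997, -0.995]
force: [1.5, -1.6, 0.3]
grip_width: -0.0
```

```bash
python3 -m handwheel '-2.2 0 3.4 0 1;-4.4 0 6.7 0 1;-6.4 0 9.8 0 1;-7.5 0 11.6 0 1;-7.5 0 11.6 0 1'
python3 - <<'E'
from workcell import robot
import cv2,numpy as np
for n in("scene","side","wrist"):
    f=robot.grab_frame(n);cv2.imwrite(f"pics/{n}1.png",f["image"][:,:,::-1]);np.savez(f"{n}1.npz",**f)
s=robot.read_state();print(s['position'],s['force'])
a=cv2.imread("pics/scene1.png")[100:310,120:260];b=cv2.imread("pics/side1.png")[60:215,235:415]
a=cv2.resize(a,None,fx=2.8,fy=2.8);b=cv2.resize(b,None,fx=2.2,fy=2.2)
o=np.zeros((600,800,3),np.uint8);o[:a.shape[0],:a.shape[1]]=a;o[:b.shape[0],400:400+b.shape[1]]=b[:,:400]
cv2.imwrite("pics/c1.png",o)
E
```

```text
time_s: 1.35
position: [0.5292, -0.1822, 0.2555]
tcp_rot: [-1.331, 0.993, -0.99]
force: [0.9, 0.9, -0.1]
grip_width: 0.0
[ 0.52627306 -0.18724954  0.25547592] [ 0.11748949 -1.01608829 -0.89810943]
```

View pics/c1.png

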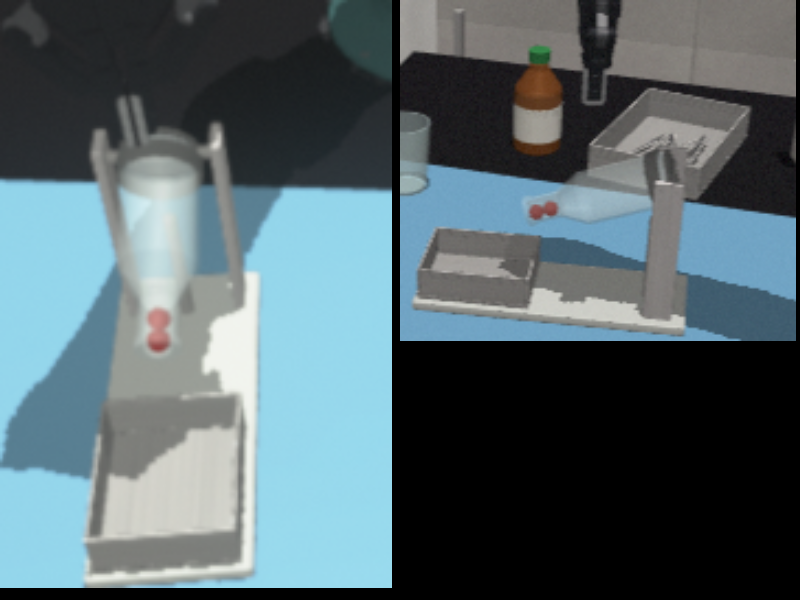

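Run:
```python
from h import *
import cv2
for n in("scene1","side1"):
    f=cam(n);E=np.linalg.inv(f["extrinsics"])
    for p in([.5263,-.1872,.23],[.5263,-.1872,.154],[.5263,-.1872,.2555]):
        c=E[:3,:3]@p+E[:3,3];u=f["fx"]*c[0]/c[2]+f["cx"];v=f["fy"]*c[1]/c[2]+f["cy"];print(n,p,u,v, (u-120)*2.8 if n[1]=='c' else (u-235)*2.2+400,(v-100)*2.8 if n[1]=='c' else (v-60)*2.2)
a=cv2.imread("pics/scene1.png")[20:200,100:340];cv2.imwrite("pics/s1z.png",cv2.resize(a,None,fx=3.3,fy=3.3,interpolation=2))
```

```text
scene1 [0.5263, -0.1872, 0.23] 165.40642179907047 147.78505713052346 127.13798103739731 133.79815996546566
scene1 [0.5263, -0.1872, 0.154] 172.51270485126543 180.6709854581464 147.03557358354317 225.87875928280988
scene1 [0.5263, -0.1872, 0.2555] 162.8114227312994 135.77611339352876 119.87198364763827 100.17311750188053
side1 [0.5263, -0.1872, 0.23] 322.87284586589107 106.62067587389227 593.3202609049604 102.565486922563
side1 [0.5263, -0.1872, 0.154] 320.93874552748196 138.3610791749538 589.0652401604603 172.39437418489837
side1 [0.5263, -0.1872, 0.2555] 323.5541613685275 95.43964849930794 594.8191550107605 77.96722669847746
```

View pics/s1z.png

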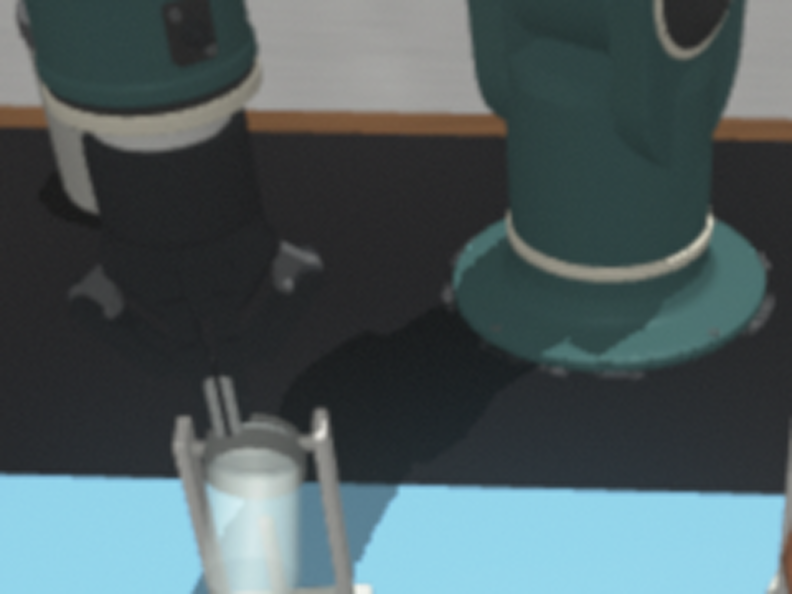

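View pics/wrist1.png

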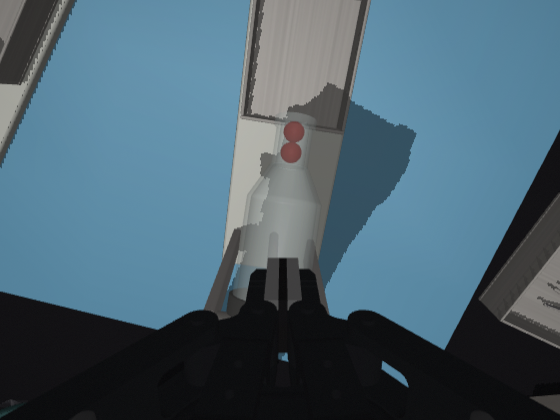

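Run:
```python
from h import *
from workcell import robot
from scipy.spatial.transform import Rotation as R
s=robot.read_state();Rt=R.from_rotvec(s['tcp_rot']).as_matrix();p=np.array(s['position']);print(p,s['time_s'])
f=cam("wrist1");T=f["tool_from_camera"];E=np.linalg.inv(T)
def pr(q):c=E[:3,:3]@q+E[:3,3];return f["fx"]*c[0]/c[2]+f["cx"],f["fy"]*c[1]/c[2]+f["cy"]
print("tip",pr(np.array([0,.025,0])))
for nm,w in(("A",[.5805,-.1787,.1028]),("B",[.5652,-.1802,.1089]),("tap",[.5266,-.1865,.154]),("org+10",[.5415+.01*.99,-.1845+.0014,.14])):
    print(nm,pr(Rt.T@(np.array(w)-p)))
```

```text
[ 0.52627306 -0.18724954  0.25547592] 1.5
tip (np.float64(282.19815931582355), np.float64(277.90171169779603))
A (np.float64(291.9034867377509), np.float64(131.3315945045846))
B (np.float64(288.1413835892291), np.float64(152.4265322361362))
tap (np.float64(281.5651097355164), np.float64(220.75646231970498))
org+10 (np.float64(287.0649711133788), np.float64(179.7671593356278))
```

```bash
python3 -m handwheel '0 3 0 0 1;0 5.5 0 0 1;0 6.8 0 0 1;0 7.2 0 0 1;0 7.2 0 0 1'; python3 -m handwheel '0 0.2 0 0 1;0 0.4 0 0 1'; python3 -c "
from workcell import robot
s=robot.read_state();print(s['position'],s['force'])"
```

```text
time_s: 1.92
position: [0.5254, -0.1881, 0.1831]
tcp_rot: [-1.331, 1.0, -0.995]
force: [0.6, 0.1, 2.0]
grip_width: -0.0004
time_s: 2.08
position: [0.5258, -0.1884, 0.1804]
tcp_rot: [-1.33, 0.999, -0.997]
force: [-1.7, 1.6, 7.9]
grip_width: 0.0003
[ 0.52578594 -0.18841696  0.18035942] [-1.66801811  1.6461157   7.91362197]
```

```bash
python3 -m handwheel '0 -1.5 0 0 1;0 -1.5 0 0 1;0 0.5 0 0 1;0 0.5 0 0 1'; python3 -m handwheel '0 -1.7 0 0 1;0 -2.5 0 0 1;0 -2.5 0 0 1'
python3 - <<'E'
from workcell import robot
import cv2,numpy as np
s=robot.read_state();print(s['position'],s['force'],s['time_s'])
o=[]
for n in("scene","side"):
    f=robot.grab_frame(n);o.append(f["image"][90:320,120:400,::-1])
cv2.imwrite("pics/t1.png",cv2.resize(np.hstack(o),None,fx=1.4,fy=1.4))
E
```

```text
time_s: 2.42
position: [0.5269, -0.1893, 0.1751]
tcp_rot: [-1.328, 0.997, -1.0]
force: [7.7, -2.6, 10.1]
grip_width: 0.0002
time_s: 2.67
position: [0.5275, -0.1898, 0.2022]
tcp_rot: [-1.327, 0.994, -1.003]
force: [0.4, 0.5, -0.1]
grip_width: 0.0001
[ 0.52747321 -0.18980371  0.20220442] [ 0.41400313  0.54009089 -0.09039929] 2.6667
```

View pics/t1.png

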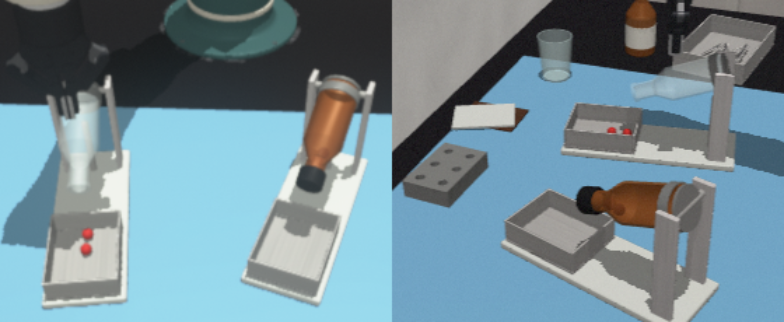

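One tap dropped both balls: they show in the tray at about (87,233) and (86,249) in the scene half of the picture, and at (612,131) and (627,132) in the side half. I'll back off and measure where they rest.

```bash
python3 -m handwheel '0 -2 0 0 1;0 -4.5 0 0 1;0 -6 0 0 1;0 -6 0 0 1;0 -6 0 0 1'; python3 -m handwheel '0 0 0 0 1;0 0 0 0 1;0 0 0 0 1;0 0 0 0 1;0 0 0 0 1'
python3 - <<'E'
from workcell import robot
from h import *
yaw=np.radians(7.8);O=np.array([.5415,-.1845])
for n in("scene","side"):
    f=robot.grab_frame(n);im=f["image"]
    h=cv2.cvtColor(im,cv2.COLOR_RGB2HSV);m=(((h[...,0]<6)|(h[...,0]>174))&(h[...,1]>140)&(h[...,2]>90)).astype(np.uint8)
    k,_,st,c=cv2.connectedComponentsWithStats(m)
    for i in range(1,k):
        if st[i,4]<8: continue
        p=plane(f,c[i],.023);d=p[:2]-O
        print(n,c[i].round(1),st[i,4],p.round(3),"stand",(np.cos(yaw)*d[0]+np.sin(yaw)*d[1]).round(3),(-np.sin(yaw)*d[0]+np.cos(yaw)*d[1]).round(3))
s=robot.read_state();print(s['position'],s['force'],s['time_s'])
E
```

```text
time_s: 3.18
position: [0.5263, -0.1896, 0.2602]
tcp_rot: [-1.328, 0.996, -1.002]
force: [1.0, 0.1, -0.6]
grip_width: -0.0
time_s: 3.6
position: [0.5262, -0.1895, 0.2598]
tcp_rot: [-1.328, 0.997, -1.001]
force: [0.2, -0.8, 0.1]
grip_width: -0.0004
scene [182.1 256.5] 35 [ 0.6   -0.174  0.023] stand 0.06 0.002
scene [180.9 267.5] 35 [ 0.628 -0.171  0.023] stand 0.087 0.001
side [276.5 182.6] 22 [ 0.628 -0.18   0.023] stand 0.086 -0.008
side [287.6 183.7] 21 [ 0.601 -0.184  0.023] stand 0.059 -0.008
[ 0.52629415 -0.18955044  0.25996235] [-0.85356922 -0.53280047 -1.00829775] 3.7
```

Both cameras put the balls inside the tray at the expected height, and the gripper is clear.

```bash
python3 -c "
from workcell import robot
print(robot.hand_in())"
```

```text
the job is handed in; nothing more can be done
None
```

Both balls dropped into the clear bottle's tray after one tap, and I handed the job in at about 3.7 s; `hand_in` gives no verdict.

- **The tap:** I used the closed fingertips at about x -15, y 0 in the stand's frame. The stroke went about 5 to 6 mm deep at a commanded 0.24 m/s. The vertical force read at the end of the stroke was about 10 N, though the peak at impact was not recorded. A slow touch of about 8 N beforehand found the surface. I never moved towards the balls or the amber stand.
- **Ball positions:** In the last check, assuming centres 23 mm above the bench, the balls lay at x ≈ 0.060 and 0.087 m in the stand's frame. The y values were +0.002 and +0.001 m from the scene camera and -0.008 m for both from the side camera. That 9 to 10 mm disagreement is more than the stated calibration error, but both readings are well inside the tray walls.
- **Gripper:** It was held about 8 cm above the bottle, touching nothing, with force readings within about 1 N of zero.

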